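Clear the jammed core and store the hole saws

TASK

The red hole saw sits on the wooden knock-out block with the wooden core from the last cut still jammed inside it. Before you lift that saw, take the yellow-handled pusher from the block, press the core down through the hole in the saw's back until it drops into the block, and hang the pusher upright in its hole in the block again. Store the red, blue and green hole saws, teeth down, each over the spigot ringed in its own colour and size, and leave the oil bottle standing where it is.

Things in the scene. Friction and masses are not known exactly. Their poses are not given: they have to be found in the camera images.
- block: Pale wooden knock-out block, fixed: 90 (x) x 180 (y) x 68 mm high. Origin: centre of its underside; y along its length, z up. At y = +40 mm a round seat, 58 mm wide, 4 mm deep, holds the red saw (teeth 64 mm above the bench); under it a 50 mm well, floor 8 mm above the bench. At y = -48 mm the pusher hole, 26 mm wide, 60 mm deep, opens in the top face.
- saw_red: Red hole saw, a steel cup standing on its teeth, open mouth down, back up: 56 mm outside diameter, 47 mm bore, 44 mm tall, back 4 mm thick with a 26 mm hole; about 160 g. Origin: centre of the mouth, level with the tooth tips; z up through the back. Starts in the seat of the block with the core inside; 2 mm play in the seat.
- saw_blue: Blue hole saw, a steel cup standing on its teeth, open mouth down, back up: 44 mm outside diameter, 36 mm bore, 44 mm tall, back 4 mm thick with a 18 mm hole; about 110 g. Origin: centre of the mouth, level with the tooth tips; z up through the back. Starts loose on the bench.
- saw_green: Green hole saw, a steel cup standing on its teeth, open mouth down, back up: 34 mm outside diameter, 26 mm bore, 44 mm tall, back 4 mm thick with a 14 mm hole; about 70 g. Origin: centre of the mouth, level with the tooth tips; z up through the back. Starts loose on the bench.
- core: Pale wooden disc, 45.5 mm diameter, 22 mm thick, jammed in the red saw and seen through the hole in its back; its top starts 30 mm, its underside 8 mm above the tooth tips. Set teeth hold it: 4 to 6 N downward frees it, and once its top is level with the tooth tips it drops to the floor of the well. Origin: centre of its underside; z up.
- pusher: Wooden dowel, 12 mm diameter, reaching 56 mm down from a wooden collar (42 mm diameter, 5 mm thick); on the collar an upright yellow handle, 28 mm diameter, 45 mm tall; 80 g. Origin: on its axis at the collar's underside; z up along the handle. Starts hanging in the block's pusher hole, collar on the top face, handle up, up to 7 mm off centre.
- rest_red: Spigot for the red hole saw, fixed to the bench: black round foot, 84 mm diameter, 12 mm high, with a red ring of 56 mm outside diameter on top and an aluminium post, 28 mm diameter, in the middle, its top 34 mm above the bench. Origin: centre of the underside; z up. The saw goes over the post, teeth on the foot, 9 mm play each way.
- rest_blue: Spigot for the blue hole saw, fixed to the bench: black round foot, 84 mm diameter, 12 mm high, with a blue ring of 44 mm outside diameter on top and an aluminium post, 18 mm diameter, in the middle, its top 34 mm above the bench. Origin: centre of the underside; z up. The saw goes over the post, teeth on the foot, 9 mm play each way.
- rest_green: Spigot for the green hole saw, fixed to the bench: black round foot, 84 mm diameter, 12 mm high, with a green ring of 34 mm outside diameter on top and an aluminium post, 10 mm diameter, in the middle, its top 34 mm above the bench. Origin: centre of the underside; z up. The saw goes over the post, teeth on the foot, 8 mm play each way.
- oil: Bystander: white oil bottle with a black cap, 48 mm in diameter, 115 mm tall, standing loose on the bench. Origin: centre of its underside; z up.
Not all that is in view belongs to the job. Leave any pink, purple or turquoise look-alike of the block alone.

How it is judged:
On the way, in this order (a step that is already met when the one before it is completed fails the run):
1. the pusher presses on the core while the red saw stands in its seat (contact force between pusher and core above 0.3 N and z of saw_red in the frame of block between 0.06 and 0.07 m and y of saw_red in the frame of block between 0.034 and 0.046 m and x of saw_red in the frame of block between -0.006 and 0.006 m).
2. the core lies flat on the floor of the well, the red saw still in its seat (x of core in the frame of block between -0.01 and 0.01 m and y of core in the frame of block between 0.03 and 0.05 m and z of core in the frame of block between 0.004 and 0.014 m and angle between core's own z axis and vertical below 0.15 rad and z of saw_red in the frame of block between 0.06 and 0.07 m and y of saw_red in the frame of block between 0.034 and 0.046 m and x of saw_red in the frame of block between -0.006 and 0.006 m), for 0.1 s.
At the end, for the whole second after the job is handed in: Core flat on the well floor (within 10 mm of its centre); pusher hanging upright in its hole, collar on the block (within 10 mm, 0.15 rad); each saw teeth down on the foot of its own colour (axis within 12 mm, height within 5 mm, tilt under 0.12 rad); all at rest (x of core in the frame of block between -0.01 and 0.01 m and y of core in the frame of block between 0.03 and 0.05 m and z of core in the frame of block between 0.004 and 0.014 m and angle between each of core, pusher's own z axis and vertical below 0.15 rad and x of pusher in the frame of block between -0.01 and 0.01 m and y of pusher in the frame of block between -0.058 and -0.038 m and z of pusher in the frame of block between 0.064 and 0.073 m and horizontal distance between saw_red and rest_red below 0.012 m and z of saw_red in the frame of rest_red between 0.008 and 0.017 m and angle between each of saw_red, saw_blue, saw_green's own z axis and vertical below 0.12 rad and horizontal distance between saw_blue and rest_blue below 0.012 m and z of saw_blue in the frame of rest_blue between 0.008 and 0.017 m and horizontal distance between saw_green and rest_green below 0.012 m and z of saw_green in the frame of rest_green between 0.008 and 0.017 m and linear speed of each of saw_red, saw_blue, saw_green, pusher, core below 0.02 m/s); the robot touches nothing.
It fails at once if the oil bottle is shifted more than 30 mm or tipped (distance of oil from where it was at the start of the episode above 0.03 m or angle between oil's own z axis and vertical above 0.3 rad).
It also fails if it takes over 112 s, if anything falls off the work surface, if the arm or the gripper's body presses on something with over 40 N, if the wrist force passes 120 N, or if a joint passes its speed limit or range.

ROBOT

A 6-joint arm with a two-finger parallel gripper is mounted at the origin on the work surface. World frame = base frame: x ahead of the robot, y to its left, z up, the work surface at z = 0. Lengths are in m, angles in rad, forces in N, time in s.
With the tool pointing down it reaches from about 0.275 to 0.75 m from the base axis. Payload 10.2 kg.
Tool frame: the origin (TCP) lies at the very end of the fingers, on their centre line; the grasp point (between the pads) lies 19 mm behind it; z points along the fingers, y is the line along which they close (so a half turn about z gives the same grasp; the last joint's range is limited). The gripper opens to 85 mm and grips with 20 to 120 N. Pads are 22 mm wide; open, the fingers measure 114 mm over their backs; the gripper's body (76 mm by 85 mm) begins 54 mm behind the grasp point. The pads swing forward as they close: fully open they stand 13 mm farther back than shut.
Start: joints at [-1.443, 0.313, 1.498, -0, 1.331, -0.223], TCP at [0.18, -0.493, 0.231] pointing down, gripper open.
Joint ranges: [-2.94, 2.94], [-0.97, 2.17], [0.19, 2.56], [-1.23, 4.37], [0.02, 3.11], [-2.88, 2.88]. Speed limits (rad/s): [2.39, 2.39, 3.01, 3.14, 3.14, 3.14].

INTERFACE

Orientations are given as a unit quaternion [x, y, z, w].
In Python, from bench import r gives the robot as it stands. The module is installed in compiled form; this text tells all that it offers.
- The arm moves only by the shell command python3 -m creep 'ROWS' [FORCE]. ROWS is JSON, a list that holds one entry, the list of rows, each a list of 5 numbers: the shift along the world's x, y, z in mm, then the turn about the world's z in rad, then the opening, from 0 (shut) to 1 (fully open). A call has exactly 5 rows; each row shifts and turns the commanded pose from where the row before left it; what a row does not reach is not made up. A row lasts 1/12 s, in which the tool goes at most 41.7 mm and 7.16 degrees, less where a joint would pass 70% of its speed; a pose out of reach is approached as far as the arm can. A call with a gripper value outside its range is refused whole. The fingers move at their own pace and stop on an object; FORCE is the grip in N (left out, the last holds). Time passes only in rows, so rows that do not move let the fingers close, or fill a call up. It gives the time, the measured TCP pose, the force, the opening and the grip force at its end, in the units of the state.
- r.observe(): the state, without advancing time (a new reading comes with each control period).
- r.get_image(name): name is "scene" or "top" or "wrist"; returns a dict with "img" (480x640x3 uint8, red, green, blue), "fx", "fy", "cx", "cy" (pixels), "rvec" (rotation vector, rad) and "tvec" (3), from world to camera coordinates, as OpenCV has them. Camera axes: x right, y down, z forward; pixel columns grow to the right and rows downward; lengths in m; the calibration is good to about 2 mm. The wrist camera is an equidistant fisheye: a pixel r from the principal point sees the ray r / f radians off the axis. A picture is of the moment at which its call begins. There is no depth.
- r.finish_job(): hands the job in; it is judged then, once.
Trained networks look in the newest picture that a camera, given by its name, has taken for a name from the list of things; names that differ only in an ending like _2 or _b are one class to them, and where a whole thing is asked for, a point or a joint stands for the part that bears it (a point fixed in the world has none). Each returns a list of dicts, best first, with "confidence" (0 to 1); they miss things now and then, are a little off and sometimes report something else, mostly with a low value. They report only what shows in the picture. A call takes as long as a camera call. They do not tell look-alikes from the thing itself.
- r.search_frame(camera, query): "centre" ([x, y, z] in m, in the coordinates of the camera as it stood for that picture, good to about 4 mm: the middle of the surface that is visible of it).
- r.tip_of(camera, query): "centre" ([x, y, z] in m, in the coordinates of the camera as it stood for that picture, good to about 4 mm: a listed point, or the origin of a listed thing).
The state is a dict: "time": time; "qpos": joint angles; "joint_vel": joint speeds; "tau": joint torques, N m; "ee_pos": TCP position; "orientation": TCP orientation; "wrist_force": force on the tool from outside, world axes, zero at the start; "wrist_torque": the same for the moment, N m; "grip_width": opening from 0.0 (shut) to 1.0 (fully open); "grip_force": force on a finger pad.
Only numpy, scipy, OpenCV 4.12 (cv2) and the standard library are available. Lean on these libraries where they do the work, as an engineer would, in place of code of your own. Each camera call takes 0.05 s, during which the arm holds its last target. There are 200 camera calls.

## Working session

There is one attempt and no reset: what is moved stays moved. The work goes in short steps, Python scripts to look and compute and a shell command to move; the robot and the scene stay as the last step left them, time stands still between calls to the robot, and variables do not carry over. Pictures are saved under pics/ and viewed, at most 18 in all, crops included, and the job is handed in when it is done.

```bash
mkdir -p pics; cat > h.py <<'E'
from bench import r
import numpy as np, cv2
def cam(n):
    d=r.get_image(n); R=cv2.Rodrigues(np.array(d["rvec"],float))[0]; return d,R,np.array(d["tvec"],float).ravel()
def find(n,names,f=None):
    d,R,t=cam(n)
    for q in names:
        for fn in ([r.search_frame,r.tip_of] if f is None else [f]):
            for o in fn(n,q)[:4]:
                c=np.array(o["centre"]); w=R.T@(c-t); px=(d["fx"]*c[0]/c[2]+d["cx"],d["fy"]*c[1]/c[2]+d["cy"])
                print(n,q,fn.__name__,round(o["confidence"],2),np.round(w*1000,0),np.round(px))
    return d
NAMES=["block","saw_red","saw_blue","saw_green","core","pusher","rest_red","rest_blue","rest_green","oil"]
E
python3 - <<'E'
from h import *
for n in ["scene","top"]:
    d=find(n,NAMES,r.tip_of); cv2.imwrite(f"pics/{n}0.png",d["img"][:,:,::-1])
o=r.observe(); print(o)
E
```

```text
scene block call 0.86 [549. 508.   1.] [505. 259.]
scene block call 0.66 [640.  13.  -0.] [326. 352.]
scene block call 0.58 [ 303. -185.    1.] [173. 272.]
scene block call 0.57 [240. 293.   4.] [356. 212.]
scene saw_red call 0.84 [637.  50.  62.] [345. 319.]
scene saw_blue call 0.7 [ 445. -115.   -0.] [225. 305.]
scene saw_blue call 0.36 [644. -35.  71.] [303. 332.]
scene saw_green call 0.79 [ 449. -278.    1.] [141. 329.]
scene core call 0.44 [640.  50.  69.] [346. 317.]
scene pusher call 0.71 [644. -36.  66.] [302. 334.]
scene rest_red call 0.8 [437. 121.   2.] [330. 272.]
scene rest_blue call 0.55 [625. 322.   2.] [459. 300.]
scene rest_green call 0.87 [443. 303.  -0.] [403. 255.]
scene oil call 0.56 [ 613. -294.    1.] [149. 396.]
top block call 0.94 [247. 293.  -1.] [256. 331.]
top block call 0.85 [ 300. -184.   -2.] [435. 308.]
top block call 0.84 [550. 508.  -3.] [175. 220.]
top block call 0.81 [638.  17.  -3.] [356. 184.]
top saw_red call 0.95 [640.  58.  66.] [342. 178.]
top saw_blue call 0.52 [ 444. -116.    1.] [408. 254.]
top saw_green call 0.56 [ 444. -272.   -2.] [466.
[... 206 characters left out ...]
92.]
{'time': 1.1, 'qpos': array([-1.44337595e+00,  3.12922294e-01,  1.49771309e+00,  2.16025341e-05,
        1.33100296e+00, -2.23386706e-01]), 'joint_vel': array([-0.00296465,  0.00123335, -0.00090741, -0.0003529 , -0.00019295,
       -0.00037076]), 'tau': array([ 3.91801013e-04, -4.12175095e+01, -2.59890658e+01, -1.70974304e-04,
        5.67097795e-04, -9.99141548e-06]), 'ee_pos': array([ 0.18041987, -0.49302716,  0.23127783]), 'orientation': array([ 9.84656646e-01,  1.74502976e-01,  1.15758639e-05, -2.23161351e-05]), 'wrist_force': array([0.53633771, 1.04688512, 0.21259799]), 'wrist_torque': array([0.01439575, 0.04347352, 0.01033844]), 'grip_force': 0.0, 'grip_width': 0.9999859291139269}
```

View pics/scene0.png

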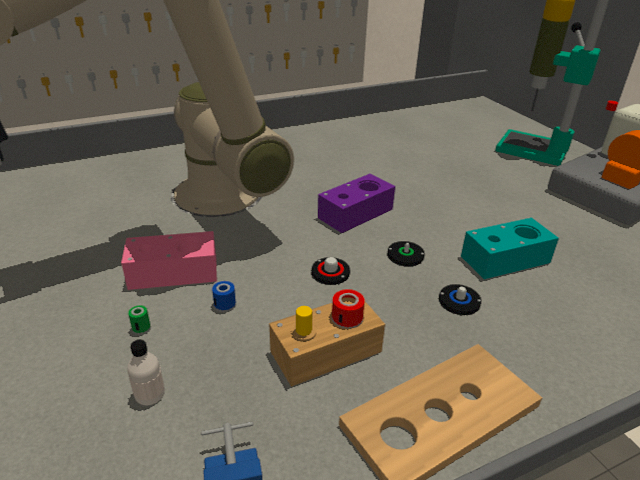

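View pics/top0.png

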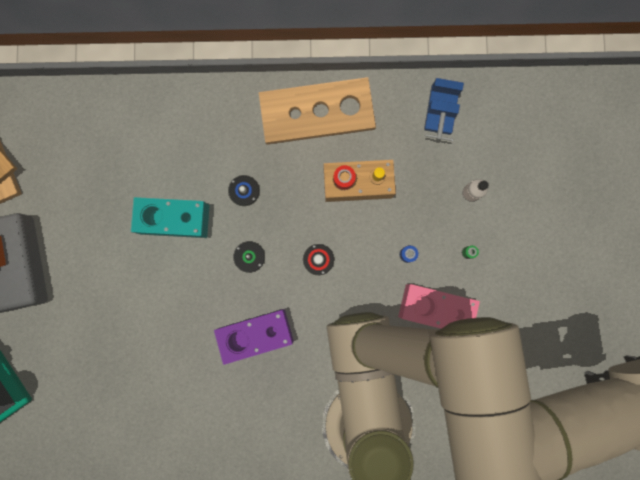

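Real block: the pale wooden one carrying the red saw and yellow pusher (scene 326,340; top 360,180). The purple, turquoise and pink ones (scene 356,202 / 508,248 / 170,262) are look-alikes. The flat board with three holes (scene 440,410) is clutter. Next I refine positions by colour blobs and confirm the block in one crop.

```bash
cat >> h.py <<'E'
def ray(d,R,t,px,z):
    v=R.T@np.array([(px[0]-d["cx"])/d["fx"],(px[1]-d["cy"])/d["fy"],1]); c=-R.T@t
    return c+v*(z-c[2])/v[2]
def hsvblob(img,lo,hi,box):
    x0,y0,x1,y1=box; h=cv2.cvtColor(img[y0:y1,x0:x1],cv2.COLOR_RGB2HSV)
    h[...,0]=(h[...,0].astype(int)+90)%180  # red -> 90
    m=cv2.inRange(h,np.array(lo),np.array(hi)); n,_,s,c=cv2.connectedComponentsWithStats(m)
    i=1+np.argmax(s[1:,4]); p=np.argwhere(_==i)[:,::-1].astype(np.float32)
    return cv2.minEnclosingCircle(p)[0]+np.array([x0,y0]),c[i]+[x0,y0],s[i]
E
python3 - <<'E'
from h import *
d,R,t=cam("top"); im=np.ascontiguousarray(d["img"])
print("cam",-R.T@t,d["fx"])
R_=([75,120,60],[105,255,255]);B=([10,100,50],[50,255,255]);B=([15,110,40],[45,255,255])
B=([15,110,40],[45,255,255]);G=([130,100,30],[170,255,255]);Y=([108,150,90],[125,255,255])
B=([0,100,40],[50,255,255])
for nm,c,box,z in [("saw_red",R_,(325,160,362,198),.108),("pusher",Y,(365,160,393,190),.118),("saw_blue",B,(395,240,425,270),.044),("saw_green",G,(458,240,485,265),.044),
  ("rest_red",R_,(300,240,340,278),.012),("rest_blue",B,(225,170,265,210),.012),("rest_green",G,(230,238,268,275),.012)]:
    a,b,s=hsvblob(im,*c,box); print(nm,np.round(a,1),np.round(b,1),s,np.round(ray(d,R,t,a,z)*1000,1),np.round(ray(d,R,t,b,z)*1000,1))
for p in [(324,164),(394,160),(396,197),(326,200)]: print(p,np.round(ray(d,R,t,p,.068)*1000,1))
c=cv2.resize(im[130:290,210:490],None,fx=2.8,fy=2.8,interpolation=cv2.INTER_CUBIC); cv2.imwrite("pics/topcrop.png",c[:,:,::-1])
E
```

```text
cam [0.37406363 0.11031943 1.31225016] 489.85675857789533
saw_red [344.1 177. ] [344.  177.1] [  7   4  25  27 389] [634.   54.8 108. ] [633.8  55.1 108. ]
pusher [378.5 173.5] [378.4 173.3] [  7   7  14  14 146] [639.  -29.9 118. ] [639.6 -29.5 118. ]
saw_blue [409.  253.5] [408.7 253.7] [  6   6  17  16 130] [ 443.7 -111.8   44. ] [ 443.2 -110.9   44. ]
saw_green [470.9 252. ] [469.5 251.9] [ 6  6 15 12 73] [ 444.6 -272.3   44. ] [ 444.8 -268.7   44. ]
rest_red [318.2 259.1] [318.2 259.1] [  7   8  23  23 229] [435.3 124.1  12. ] [435.  124.1  12. ]
rest_blue [243.  189.6] [243.2 189.8] [ 10  12  17  17 146] [625.6 322.6  12. ] [625.2 322.2  12. ]
rest_green [248.5 256.4] [248.6 256.2] [12 12 14 13 98] [445.8 309.1  12. ] [446.4 309.   12. ]
(324, 164) [677.7 104.1  68. ]
(394, 160) [684.6 -76.7  68. ]
(396, 197) [588.1 -78.9  68. ]
(326, 200) [583.8 100.7  68. ]
```

View pics/topcrop.png

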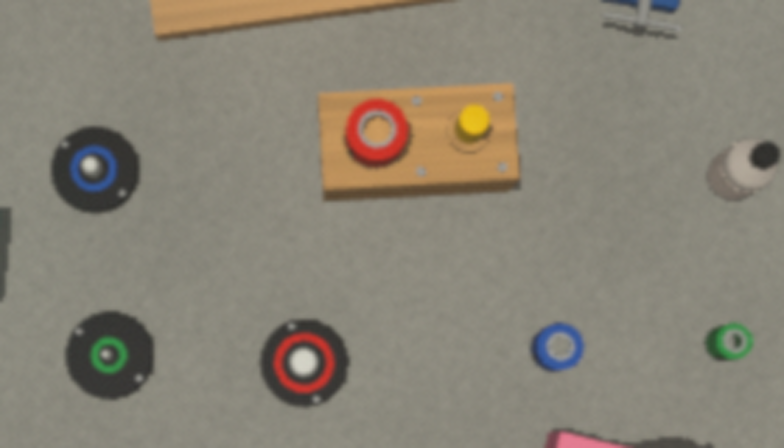

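The crop confirms it: the wooden block at crop (420,140) carries the red saw (378,131) and the yellow pusher (474,123). Moving above the pusher.

```bash
python3 -m creep '[[[24,22,0,0.061,1],[24,22,0,0.061,1],[24,22,0,0.061,1],[24,22,0,0.061,1],[24,22,0,0.061,1]]]' 60
python3 -m creep '[[[24,22,0,0.061,1],[24,22,0,0.061,1],[24,22,0,0.061,1],[24,22,0,0.061,1],[24,22,0,0.061,1]]]' 
python3 -m creep '[[[24,24,0,0.061,1],[24,24,0,0.061,1],[24,24,0,0.061,1],[24,24,0,0.061,1],[24,24,0,0.061,1]]]' 
python3 -m creep '[[[20,24,0,0.061,1],[20,24,0,0.061,1],[20,24,0,0.061,1],[20,24,0,0.061,1],[20,23,0,0.061,1]]]' 
python3 - <<'E'
from h import *
print(r.observe()["ee_pos"],r.observe()["orientation"])
d,R,t=cam("wrist"); print(-R.T@t,d["fx"],d["cx"],d["cy"]); cv2.imwrite("pics/w1.png",d["img"][:,:,::-1])
E
```

```text
time: 1.57
ee_pos: [0.3013, -0.3819, 0.2314]
orientation: [0.946, 0.323, 0.0, 0.0]
wrist_force: [-0.0, -0.5, -0.1]
grip_width: 1.001
grip_force: 0.0
time: 1.98
ee_pos: [0.4214, -0.2717, 0.2315]
orientation: [0.886, 0.463, 0.0, 0.0]
wrist_force: [-0.4, -1.7, -0.1]
grip_width: 0.999
grip_force: 0.0
time: 2.4
ee_pos: [0.5414, -0.1516, 0.2314]
orientation: [0.805, 0.593, 0.0, 0.0]
wrist_force: [-0.1, -0.5, 0.1]
grip_width: 1.001
grip_force: 0.0
time: 2.82
ee_pos: [0.6412, -0.0325, 0.2312]
orientation: [0.706, 0.708, 0.0, -0.0]
wrist_force: [1.1, 0.8, 0.3]
grip_width: 1.001
grip_force: 0.0
[ 0.64119663 -0.03247481  0.23124085] [ 7.05942967e-01  7.08268682e-01  9.50374015e-07 -3.99916860e-05]
[0.6412263  0.04709999 0.37500026] 371.64829954431775 320.89584934067176 238.39204466476076
```

View pics/w1.png

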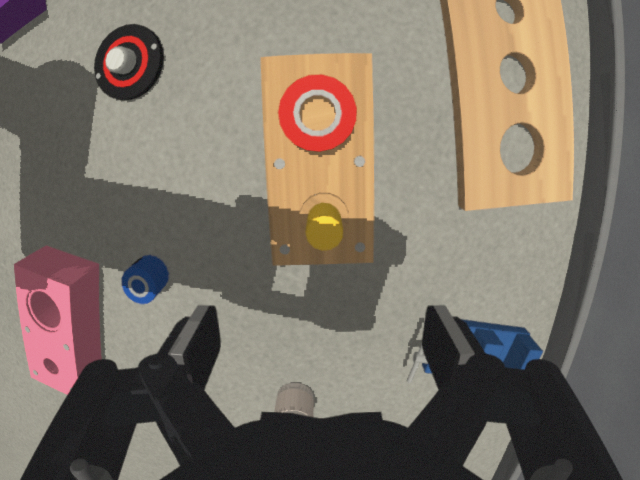

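The wrist view shows the red saw's back hole at (318,112), the pusher handle at (324,226) and the red rest at (128,60). Next I turn these into positions with the fisheye model.

```bash
cat >> h.py <<'E'
def wray(d,R,t,px,z):
    u=np.array([px[0]-d["cx"],px[1]-d["cy"]]); rr=np.hypot(*u); th=rr/d["fx"]
    v=R.T@np.array([*(u/max(rr,1e-9)*np.sin(th)),np.cos(th)]); c=-R.T@t
    return np.round((c+v*(z-c[2])/v[2])*1000,1)
E
python3 - <<'E'
from h import *
d,R,t=cam("wrist"); im=np.ascontiguousarray(d["img"])
h=cv2.cvtColor(im,cv2.COLOR_RGB2HSV)
def blob(lo,hi,box):
    x0,y0,x1,y1=box; m=cv2.inRange(h[y0:y1,x0:x1],np.array(lo),np.array(hi)); n,l,s,c=cv2.connectedComponentsWithStats(m); i=1+np.argmax(s[1:,4]); return s[i][:4]+[x0,y0,0,0]
b=blob([22,180,60],[32,255,255],(290,185,360,265)); print(b)
x,y,w,hh=b
print("push L/R",wray(d,R,t,(x,y+hh-w/2),.118),wray(d,R,t,(x+w,y+hh-w/2),.118),"far",wray(d,R,t,(x+w/2,y+hh),.118))
print("saw hole",wray(d,R,t,(318,112),.108),"outer",[wray(d,R,t,p,.108) for p in [(278,112),(357,112),(317,74),(317,151)]])
for p in [(262,57),(372,53),(374,263),(273,265)]: print(wray(d,R,t,p,.068))
for p in [(303,82),(323,90)]: pass
c=cv2.resize(im[60:270,240:400],None,fx=2.8,fy=2.8,interpolation=cv2.INTER_CUBIC); cv2.imwrite("pics/w1c.png",c[:,:,::-1])
E
```

```text
[303 209  36  47]
push L/R [630.6 -32.3 118. ] [656.7 -32.  118. ] far [643.8 -46.1 118. ]
saw hole [640.6  57.8 108. ] outer [array([612.4,  57.9, 108. ]), array([668.2,  58.3, 108. ]), array([639.7,  85.2, 108. ]), array([640.2,  29.8, 108. ])]
[594.5 105.6  68. ]
[683.6 109.5  68. ]
[691.4 -71.3  68. ]
[601.1 -74.1  68. ]
```

View pics/w1c.png

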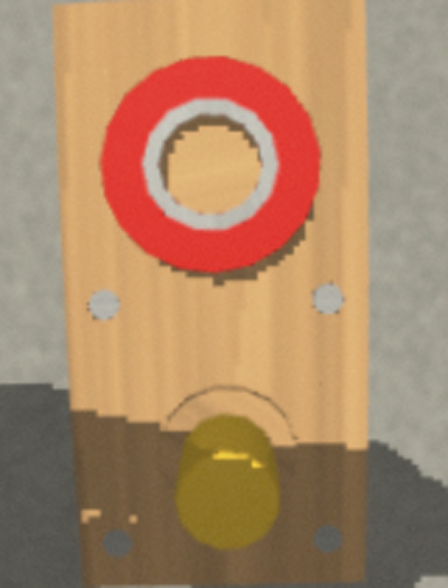

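Measured: saw at (640.4, 57.8) with a 56 mm outer width, which matches the given size; pusher at (643.6, -32.2). Block centre (642.6, 17.4), yaw 0.04. Grasping the pusher.

```bash
python3 -m creep '[[[2,0,-30,0.008,1],[0,0,-30,0.008,1],[0,0,-30,0.008,1],[0,0,-28,0.008,1],[0,0,-27,0.008,1]]]' 80
python3 -m creep '[[[0,0,0,0,0],[0,0,0,0,0],[0,0,0,0,0],[0,0,0,0,0],[0,0,0,0,0]]]' 80
python3 -m creep '[[[0,0,0,0,0],[0,0,0,0,0],[0,0,0,0,0],[0,0,0,0,0],[0,0,0,0,0]]]' 80
```

```text
time: 3.33
ee_pos: [0.6418, -0.0346, 0.0848]
orientation: [0.693, 0.721, -0.0, -0.0]
wrist_force: [0.1, 0.3, 0.6]
grip_width: 1.002
grip_force: 0.0
time: 3.75
ee_pos: [0.6433, -0.0343, 0.0884]
orientation: [0.693, 0.721, 0.001, 0.001]
wrist_force: [-3.2, 0.9, 18.1]
grip_width: 0.309
grip_force: 79.8
time: 4.17
ee_pos: [0.6433, -0.0343, 0.0885]
orientation: [0.693, 0.721, 0.001, 0.002]
wrist_force: [0.4, 0.1, 5.6]
grip_width: 0.302
grip_force: 78.3
```

```bash
python3 -m creep '[[[0,0,15,0,0],[0,0,25,0,0],[0,0,25,0,0],[0,0,25,0,0],[0,0,18,0,0]]]'
python3 -m creep '[[[-1,22,0,0,0],[-1,22,0,0,0],[-1,22,0,0,0],[0,24,0,0,0],[0,0,0,0,0]]]'
python3 - <<'E'
from h import *
print(r.observe()["ee_pos"],r.observe()["orientation"])
d=find("scene",["pusher","saw_red"]);e,_,_=cam("wrist")
c=cv2.resize(d["img"][230:390,250:410],None,fx=3,fy=3,interpolation=cv2.INTER_CUBIC)
w=e["img"][0:480,200:440]
o=np.zeros((480,720,3),np.uint8);o[:,:480]=c;o[:,480:]=w
cv2.imwrite("pics/p2.png",o[:,:,::-1])
E
```

```text
time: 4.58
ee_pos: [0.6428, -0.0341, 0.1977]
orientation: [0.693, 0.721, 0.001, 0.002]
wrist_force: [-0.3, 0.4, -0.1]
grip_width: 0.306
grip_force: 78.7
time: 5.0
ee_pos: [0.6391, 0.0599, 0.1953]
orientation: [0.692, 0.722, 0.001, 0.0]
wrist_force: [0.6, -0.5, -0.4]
grip_width: 0.307
grip_force: 78.7
[0.63913145 0.05988044 0.19527084] [6.91541312e-01 7.22336490e-01 7.78610693e-04 5.11849476e-05]
scene pusher call 0.62 [640.  53. 180.] [351. 267.]
scene pusher call 0.65 [638.  60. 177.] [354. 266.]
scene saw_red call 0.98 [652.  46. 103.] [348. 308.]
scene saw_red call 0.9 [637.  52.  64.] [346. 318.]
```

View pics/p2.png

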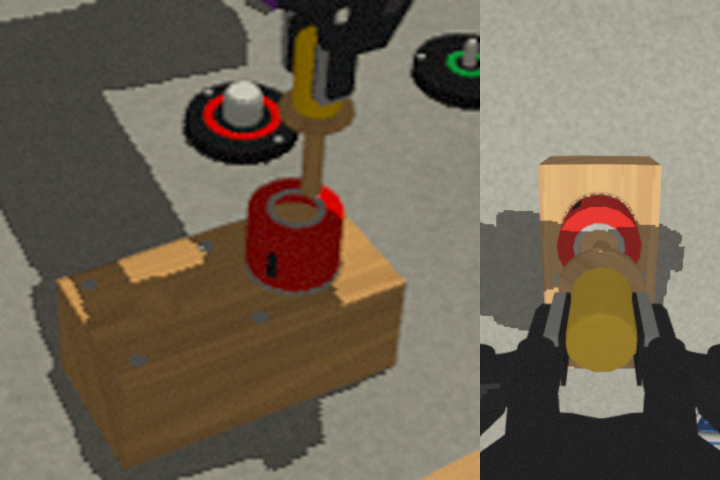

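The pusher is held upright with its dowel above the saw's hole: tip at about (600,245) in the wrist half, hole ring at (600,242). Let it settle, then check the tip numerically.

```bash
python3 -m creep '[[[0,0,0,0,0],[0,0,0,0,0],[0,0,0,0,0],[0,0,0,0,0],[0,0,0,0,0]]]'
python3 - <<'E'
from h import *
print(r.observe()["ee_pos"],r.observe()["orientation"])
d,R,t=cam("wrist"); im=np.ascontiguousarray(d["img"])
h=cv2.cvtColor(im,cv2.COLOR_RGB2HSV)
m=cv2.inRange(h,np.array([0,180,60]),np.array([8,255,255]))[150:290,260:380]
n,l,s,c=cv2.connectedComponentsWithStats(m); i=1+np.argmax(s[1:,4]); s=s[i]+[260,150,0,0,0]; print(s)
print("saw L/R",wray(d,R,t,(s[0],s[1]+s[2]/2),.108),wray(d,R,t,(s[0]+s[2],s[1]+s[2]/2),.108),"top",wray(d,R,t,(s[0]+s[2]/2,s[1]),.108))
c=cv2.resize(im[180:300,250:400],None,fx=5,fy=5,interpolation=cv2.INTER_CUBIC); cv2.imwrite("pics/w3.png",c[:,:,::-1])
# expected projections
def proj(P):
    p=R@P+t; th=np.arctan2(np.hypot(p[0],p[1]),p[2]); u=p[:2]/np.hypot(p[0],p[1])*th*d["fx"]; return u+[d["cx"],d["cy"]]
e=r.observe()["ee_pos"]
for dy in (-.002,.002,.006): print(dy,proj(np.array([e[0],e[1]+dy,e[2]-.0765])))
E
```

```text
time: 5.72
ee_pos: [0.6394, 0.0559, 0.1943]
orientation: [0.693, 0.721, 0.0, 0.0]
wrist_force: [0.6, 0.2, -1.2]
grip_width: 0.304
grip_force: 78.7
[0.6394292  0.05585297 0.1942991 ] [6.92874687e-01 7.21058020e-01 1.09762324e-05 1.35228874e-05]
[ 277  197   84   69 2588]
saw L/R [610.6  58.8 108. ] [665.6  60.9 108. ] top [637.1  87.7 108. ]
-0.002 [320.58117996 252.85602867]
0.002 [320.82846637 246.89004573]
0.006 [321.07853    240.85585733]
```

View pics/w3.png

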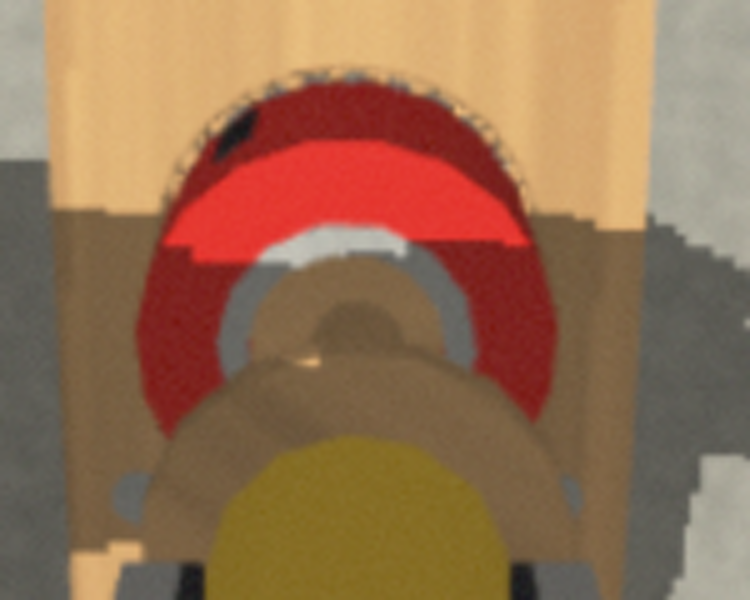

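```bash
python3 -m creep '[[[0,1.5,-4,0,0],[0,0,-4,0,0],[0,0,-4,0,0],[0,0,-4,0,0],[0,0,-4,0,0]]]' 100
python3 -m creep '[[[0,0,-3,0,0],[0,0,-3,0,0],[0,0,-3,0,0],[0,0,-3,0,0],[0,0,-3,0,0]]]'
python3 -m creep '[[[0,0,-3,0,0],[0,0,-3,0,0],[0,0,-3,0,0],[0,0,-3,0,0],[0,0,-3,0,0]]]'
```

```text
time: 6.18
ee_pos: [0.6393, 0.0575, 0.1737]
orientation: [0.693, 0.721, -0.0, -0.0]
wrist_force: [-0.6, 0.7, -0.7]
grip_width: 0.301
grip_force: 98.2
time: 6.6
ee_pos: [0.6394, 0.0574, 0.159]
orientation: [0.693, 0.721, -0.0, 0.0]
wrist_force: [-0.3, -0.3, -0.4]
grip_width: 0.3
grip_force: 99.0
time: 7.02
ee_pos: [0.6393, 0.0575, 0.1439]
orientation: [0.693, 0.721, -0.0, -0.0]
wrist_force: [0.1, -0.2, -0.7]
grip_width: 0.301
grip_force: 99.0
```

```bash
python3 -m creep '[[[0,0,-2,0,0],[0,0,-2,0,0],[0,0,-1,0,0],[0,0,0,0,0],[0,0,0,0,0]]]'
python3 - <<'E'
from h import *
d=find("scene",["pusher","saw_red","core"]);e,_,_=cam("wrist")
c=cv2.resize(d["img"][230:390,250:410],None,fx=3,fy=3,interpolation=cv2.INTER_CUBIC)
w=e["img"][0:480,200:440]
o=np.zeros((480,720,3),np.uint8);o[:,:480]=c;o[:,480:]=w
cv2.imwrite("pics/p4.png",o[:,:,::-1])
E
```

```text
time: 7.43
ee_pos: [0.6394, 0.0575, 0.1394]
orientation: [0.693, 0.721, 0.0, 0.0]
wrist_force: [-0.3, 0.2, -0.0]
grip_width: 0.3
grip_force: 99.0
scene pusher call 0.72 [ 459. -116.   38.] [225. 294.]
scene pusher call 0.68 [646.  43. 124.] [346. 297.]
scene pusher call 0.33 [ 463. -276.   32.] [141. 321.]
scene pusher call 0.71 [640.  56. 119.] [351. 295.]
scene saw_red call 0.6 [657.  39.  96.] [346. 314.]
scene saw_red call 0.96 [642.  52.  62.] [347. 321.]
```

View pics/p4.png

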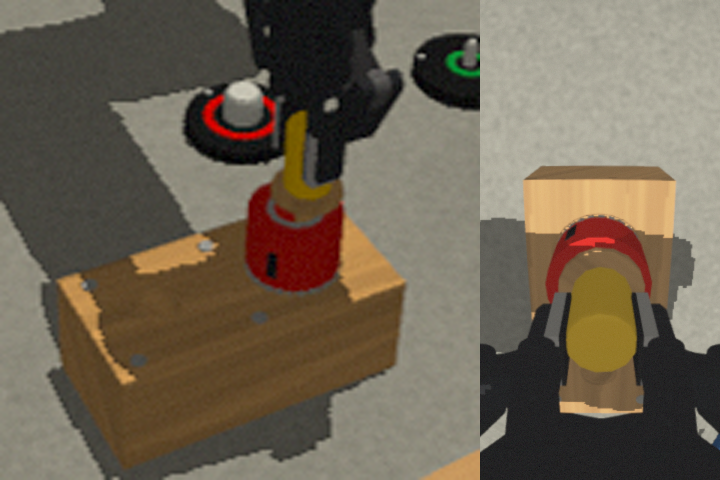

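The dowel is in the saw, with the collar about 11 mm above its back. Pressing a little deeper, then lifting out to look through the hole.

```bash
python3 -m creep '[[[0,0,-2,0,0],[0,0,-2,0,0],[0,0,-1,0,0],[0,0,0,0,0],[0,0,0,0,0]]]'
python3 -m creep '[[[0,0,12,0,0],[0,0,16,0,0],[0,0,16,0,0],[0,0,16,0,0],[0,0,3,0,0]]]'
python3 -m creep '[[[0,-14,0,0,0],[0,-15,0,0,0],[0,-15,0,0,0],[0,-15,0,0,0],[1,-15,0,0,0]]]'
python3 -m creep '[[[2,-15,0,0,0],[1,0,0,0,0],[0,0,0,0,0],[0,0,0,0,0],[0,0,0,0,0]]]'
python3 - <<'E'
from h import *
d,R,t=cam("wrist"); im=np.ascontiguousarray(d["img"])
d2=find("scene",["core","pusher","saw_red"],r.tip_of)
c=cv2.resize(im[60:300,230:410],(450,600),interpolation=cv2.INTER_CUBIC)
c2=cv2.resize(d2["img"][270:390,270:340+50],(350,350),interpolation=cv2.INTER_CUBIC)
o=np.zeros((600,800,3),np.uint8);o[:,:450]=c;o[:350,450:]=c2
cv2.imwrite("pics/w5.png",o[:,:,::-1])
E
```

```text
time: 8.25
ee_pos: [0.6394, 0.0575, 0.1342]
orientation: [0.693, 0.721, -0.0, -0.0]
wrist_force: [0.3, 0.4, 0.1]
grip_width: 0.298
grip_force: 99.0
time: 8.67
ee_pos: [0.6405, 0.0574, 0.2013]
orientation: [0.693, 0.721, 0.002, 0.002]
wrist_force: [0.3, -0.5, 0.6]
grip_width: 0.3
grip_force: 99.0
time: 9.08
ee_pos: [0.6401, -0.0187, 0.1966]
orientation: [0.693, 0.721, -0.0, -0.001]
wrist_force: [0.8, 0.5, -0.3]
grip_width: 0.298
grip_force: 99.0
time: 9.5
ee_pos: [0.6434, -0.0309, 0.1972]
orientation: [0.693, 0.721, 0.0, -0.0]
wrist_force: [0.0, -0.2, -1.2]
grip_width: 0.3
grip_force: 99.0
scene pusher call 0.69 [643. -37. 177.] [302. 283.]
scene saw_red call 0.56 [638.  50.  63.] [345. 319.]
```

View pics/w5.png

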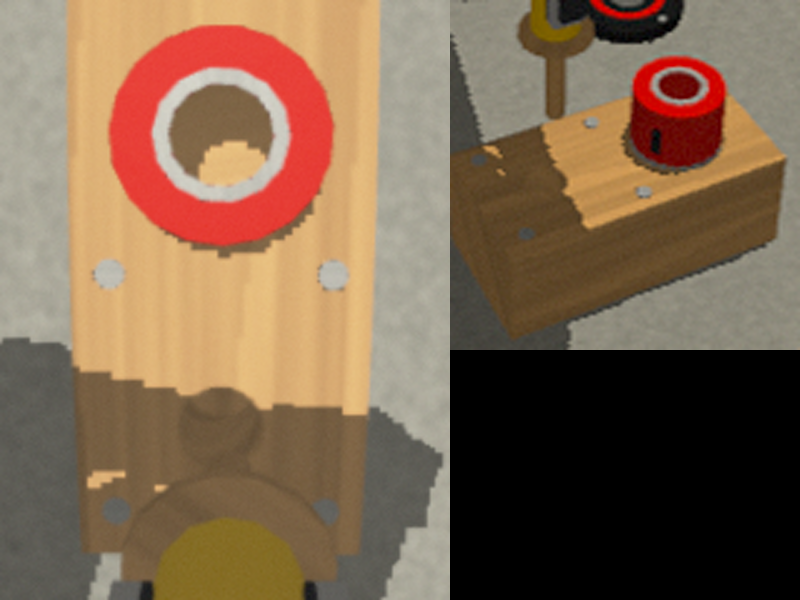

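The core is gone from the saw: only a deep, shadowed surface shows through its hole at crop (221,135). The saw is still seated. The pusher hole is at crop (221,425), so I lower the pusher into it.

```bash
python3 - <<'E'
from h import *
d,R,t=cam("wrist"); 
for p in [(302,230),(335,230),(318.4,215.5)]: print(wray(d,R,t,p,.068))
E
python3 -m creep '[[[0,0,-12,0,0],[0,0,-12,0,0],[0,0,-12,0,0],[0,0,-12,0,0],[0,0,-12,0,0]]]'
python3 -m creep '[[[0,0,-12,0,0],[0,0,-12,0,0],[0,0,-12,0,0],[0,0,-7,0,0],[0,0,-2,0,0]]]'
```

```text
[629.1 -34.5  68. ]
[654.4 -33.5  68. ]
[641.3 -22.5  68. ]
time: 10.22
ee_pos: [0.6434, -0.0314, 0.1367]
orientation: [0.693, 0.721, 0.0, 0.0]
wrist_force: [0.2, 0.6, -0.3]
grip_width: 0.302
grip_force: 99.0
time: 10.63
ee_pos: [0.6428, -0.0314, 0.0906]
orientation: [0.693, 0.721, -0.001, -0.001]
wrist_force: [0.8, 0.0, -1.2]
grip_width: 0.301
grip_force: 99.0
```

```bash
python3 -m creep '[[[-1,-2,0,0,0],[0,0,-1,0,0],[0,0,-1,0,0],[0,0,0,0,0],[0,0,0,0,0]]]'
python3 -m creep '[[[0,0,0,0,0.5],[0,0,0,0,1],[0,0,0,0,1],[0,0,0,0,1],[0,0,0,0,1]]]'
python3 -m creep '[[[0,0,20,0,1],[0,0,30,0,1],[0,0,30,0,1],[0,0,25,0,1],[0,0,0,0,1]]]'
python3 - <<'E'
from h import *
d,R,t=cam("wrist"); im=np.ascontiguousarray(d["img"])
find("scene",["pusher","saw_red"],r.tip_of)
find("top",["pusher","saw_red"],r.tip_of)
cv2.imwrite("pics/w6.png",cv2.resize(im[60:380,180:460],(560,600))[:,:,::-1])
E
```

```text
time: 11.05
ee_pos: [0.6426, -0.0335, 0.0907]
orientation: [0.693, 0.721, 0.0, 0.0]
wrist_force: [-0.3, -0.3, -0.7]
grip_width: 0.299
grip_force: 99.0
time: 11.47
ee_pos: [0.6424, -0.0335, 0.0903]
orientation: [0.693, 0.721, 0.0, 0.0]
wrist_force: [0.1, -0.2, 0.6]
grip_width: 0.982
grip_force: 0.0
time: 11.88
ee_pos: [0.6442, -0.0339, 0.2013]
orientation: [0.693, 0.721, 0.002, 0.004]
wrist_force: [0.4, 0.3, 1.0]
grip_width: 0.997
grip_force: 0.0
scene pusher call 0.96 [639. -33.  68.] [303. 331.]
scene saw_red call 0.9 [637.  50.  64.] [345. 318.]
scene saw_red call 0.18 [ 611. -295.    0.] [148. 396.]
top saw_red call 0.73 [639.  53.  64.] [344. 179.]
top saw_red call 0.27 [ 610. -292.   -6.] [470. 192.]
```

View pics/w6.png

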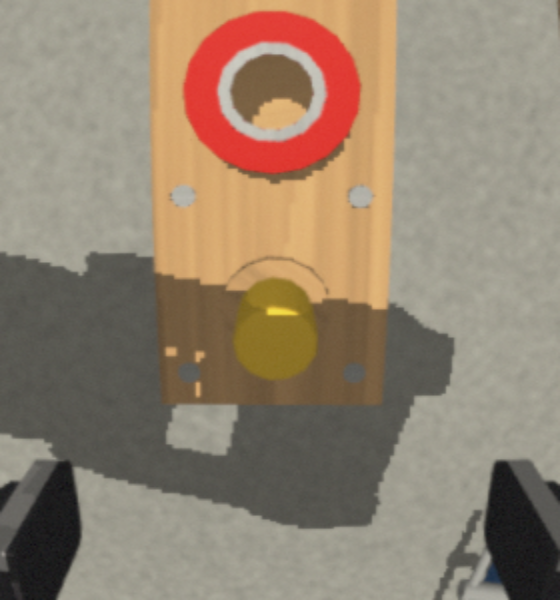

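The pusher hangs upright in its hole and the red saw is still seated. Now the red saw.

```bash
python3 -m creep '[[[-2,30,0,0,1],[0,30,0,0,1],[0,31,0,0,1],[0,0,-30,0,1],[0,0,-30,0,1]]]' 70
python3 -m creep '[[[0,0,-30,0,1],[0,0,-25,0,1],[0,0,0,0,1],[0,0,0,0,0],[0,0,0,0,0]]]'
python3 -m creep '[[[0,0,0,0,0],[0,0,0,0,0],[0,0,0,0,0],[0,0,0,0,0],[0,0,0,0,0]]]'
```

```text
time: 12.65
ee_pos: [0.6408, 0.0593, 0.1354]
orientation: [0.692, 0.722, 0.001, 0.001]
wrist_force: [0.2, -0.9, -0.0]
grip_width: 1.004
grip_force: 0.0
time: 13.07
ee_pos: [0.6412, 0.0574, 0.082]
orientation: [0.693, 0.721, 0.001, 0.001]
wrist_force: [0.6, -0.3, 0.0]
grip_width: 0.747
grip_force: 0.0
time: 13.48
ee_pos: [0.6396, 0.0574, 0.0831]
orientation: [0.693, 0.721, -0.001, -0.0]
wrist_force: [-12.2, -0.9, 10.7]
grip_width: 0.632
grip_force: 72.8
```

```bash
python3 -m creep '[[[0,0,5,0,0],[0,0,10,0,0],[0,0,15,0,0],[0,0,25,0,0],[0,0,15,0,0]]]'
python3 -m creep '[[[-28,9,0,0,0],[-28,9,0,0,0],[-28,9,0,0,0],[-28,9,0,0,0],[-28,9,0,0,0]]]'
python3 -m creep '[[[-30,10,0,0,0],[-30,9,0,0,0],[-3,1,0,0,0],[0,0,0,0,0],[0,0,0,0,0]]]'
python3 - <<'E'
from h import *
d,R,t=cam("wrist"); im=np.ascontiguousarray(d["img"]); print(r.observe()["ee_pos"])
find("top",["rest_blue","rest_green","saw_red"],r.tip_of)
cv2.imwrite("pics/w7.png",im[:,:,::-1])
E
```

```text
time: 13.9
ee_pos: [0.6415, 0.0574, 0.1545]
orientation: [0.693, 0.721, 0.002, 0.002]
wrist_force: [1.0, 0.3, -0.8]
grip_width: 0.626
grip_force: 74.4
time: 14.32
ee_pos: [0.4997, 0.1028, 0.152]
orientation: [0.693, 0.721, 0.001, 0.001]
wrist_force: [0.4, 0.2, -1.8]
grip_width: 0.633
grip_force: 74.6
time: 14.73
ee_pos: [0.4386, 0.1224, 0.1517]
orientation: [0.693, 0.721, 0.001, 0.001]
wrist_force: [-0.2, 0.0, -2.1]
grip_width: 0.634
grip_force: 74.7
[0.43874158 0.12223311 0.1513392 ]
top rest_blue call 0.79 [620. 321.   3.] [244. 192.]
top rest_green call 0.81 [444. 306.   2.] [250. 257.]
top saw_red call 0.42 [441. 309.   1.] [249. 258.]
top saw_red call 0.27 [633.  53.   8.] [343. 185.]
```

View pics/w7.png

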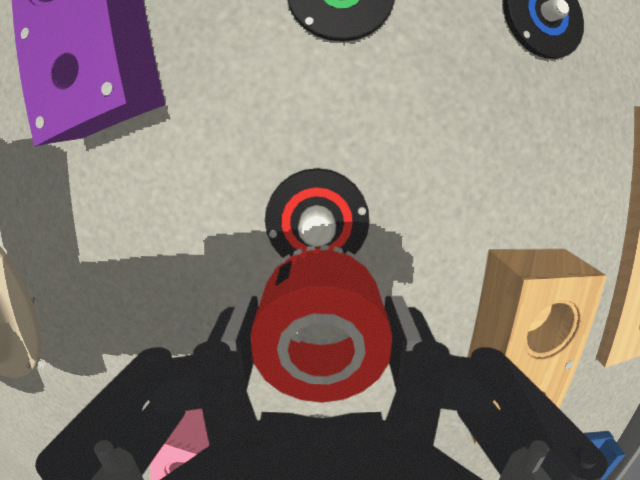

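The red saw is held level. The red rest's foot spans x 265–369 with its top at y 169, the green foot is at (341,0) and the blue one at (543,12). Measuring all three.

```bash
python3 - <<'E'
from h import *
d,R,t=cam("wrist")
for n,p in [("red L",(265,219)),("red R",(369,219)),("red top",(317,169)),("ring L",(282,221)),("ring R",(353,221)),("ring top",(317,188)),("green L",(288,1)),("green R",(395,1)),("green bot",(341,42)),("blue bot",(558,59)),("blue R",(583,30)),("ring b bot",(553,35))]: print(n,wray(d,R,t,p,.012))
E
```

```text
red L [393.8 124.1  12. ]
red R [476.  127.3  12. ]
red top [433.5 165.1  12. ]
ring L [407.4 122.9  12. ]
ring R [463.4 125.1  12. ]
ring top [434.1 150.3  12. ]
green L [406.8 295.6  12. ]
green R [487.4 300.7  12. ]
green bot [447.6 263.3  12. ]
blue bot [634.8 278.6  12. ]
blue R [664.2 313.7  12. ]
ring b bot [629.1 299.4  12. ]
```

```bash
python3 -m creep '[[[-3.5,0,-20,0,0],[0,0,-20,0,0],[0,0,-20,0,0],[0,0,-15,0,0],[0,0,-15,0,0]]]'
python3 -m creep '[[[0,0,-12,0,0],[0,0,-10,0,0],[0,0,-5,0,0],[0,0,0,0,0],[0,0,0,0,0]]]'
```

```text
time: 15.45
ee_pos: [0.434, 0.1223, 0.0593]
orientation: [0.693, 0.721, -0.0, -0.0]
wrist_force: [0.5, -0.9, -2.5]
grip_width: 0.636
grip_force: 74.8
time: 15.87
ee_pos: [0.4342, 0.1224, 0.0335]
orientation: [0.693, 0.721, 0.0, 0.0]
wrist_force: [1.2, -0.8, -2.0]
grip_width: 0.627
grip_force: 74.8
```

```bash
python3 -m creep '[[[0,0,-1,0,0],[0,0,-1,0,0],[0,0,0,0,0],[0,0,0,0,0],[0,0,0,0,0]]]'
python3 -m creep '[[[0,0,-0.5,0,0],[0,0,0,0,0.8],[0,0,0,0,1],[0,0,0,0,1],[0,0,0,0,1]]]'
python3 -m creep '[[[0,0,0,0,1],[0,0,20,0,1],[0,0,30,0,1],[0,0,30,0,1],[0,0,35,0,1]]]'
python3 -m creep '[[[1,-30,0,0,1],[1,-40,0,0,1],[1,-40,0,0,1],[1,-40,0,0,1],[1,-40,0,0,1]]]'
python3 - <<'E'
from h import *
find("top",["saw_red"]); find("scene",["saw_red"])
d,R,t=cam("wrist"); im=np.ascontiguousarray(d["img"]); print(r.observe()["ee_pos"])
cv2.imwrite("pics/w8.png",im[:,:,::-1])
E
```

```text
time: 16.28
ee_pos: [0.434, 0.1225, 0.0315]
orientation: [0.693, 0.721, 0.0, 0.0]
wrist_force: [1.0, 0.5, -1.1]
grip_width: 0.633
grip_force: 74.8
time: 16.7
ee_pos: [0.434, 0.1225, 0.0309]
orientation: [0.693, 0.721, 0.0, 0.0]
wrist_force: [-0.0, -0.4, 0.6]
grip_width: 0.999
grip_force: 0.0
time: 17.12
ee_pos: [0.4332, 0.1224, 0.1465]
orientation: [0.693, 0.721, -0.001, -0.001]
wrist_force: [0.9, -0.4, -0.5]
grip_width: 1.001
grip_force: 0.0
time: 17.53
ee_pos: [0.4386, -0.0693, 0.146]
orientation: [0.693, 0.721, 0.0, 0.0]
wrist_force: [0.9, 1.1, 1.2]
grip_width: 0.999
grip_force: 0.0
top saw_red call 0.7 [436. 120.  60.] [319. 258.]
top saw_red call 0.55 [437. 122.  12.] [319. 258.]
scene saw_red call 0.55 [449. 110.  46.] [328. 260.]
scene saw_red call 0.71 [434. 117.  11.] [328. 269.]
scene saw_red call 0.36 [ 447. -274.    1.] [143. 328.]
[ 0.43880795 -0.06639431  0.14573132]
```

View pics/w8.png

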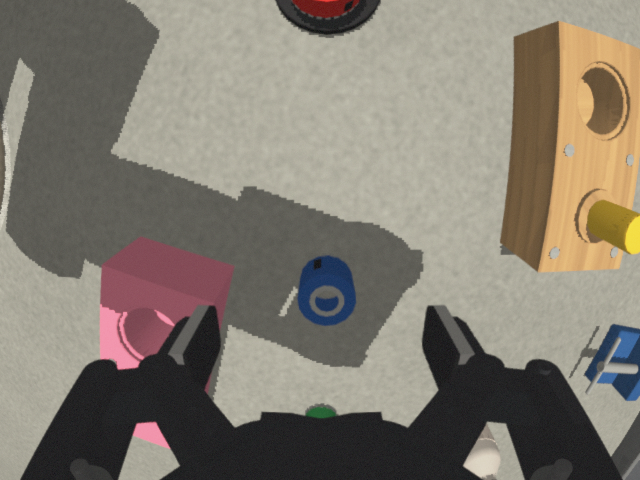

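The red saw stands on its rest: tip_of gives (437,122,12). The blue saw is at (327,300) in the wrist view. Measuring it.

```bash
python3 - <<'E'
from h import *
d,R,t=cam("wrist"); print(r.observe()["ee_pos"])
for n,p in [("hole",(327,301)),("L",(299,300)),("R",(356,300)),("bot",(327,326)),]: print(n,wray(d,R,t,p,.044))
for p in [(233,266),(228,330)]: print("pink",wray(d,R,t,p,.068))
E
```

```text
[ 0.43886543 -0.06634147  0.14578084]
hole [ 445.5 -115.6   44. ]
L [ 424.6 -115.7   44. ]
R [ 467.  -114.1   44. ]
bot [ 446.5 -137.5   44. ]
pink [381.8 -80.5  68. ]
pink [ 375.2 -130.6   68. ]
```

```bash
python3 -m creep '[[[3,-24,0,0,0.75],[4,-25,0,0,0.75],[0,0,-15,0,0.75],[0,0,-22,0,0.75],[0,0,-22,0,0.75]]]' 60
python3 -m creep '[[[0,0,-22,0,0.75],[0,0,-22,0,0.75],[0,0,-15,0,0.75],[0,0,-8,0,0.75],[0,0,0,0,0.75]]]'
python3 -m creep '[[[0,0,0,0,0.3],[0,0,0,0,0],[0,0,0,0,0],[0,0,0,0,0],[0,0,0,0,0]]]'
python3 -m creep '[[[0,0,0,0,0],[0,0,10,0,0],[0,0,25,0,0],[0,0,35,0,0],[0,0,35,0,0]]]'
```

```text
time: 18.35
ee_pos: [0.4463, -0.1159, 0.0864]
orientation: [0.692, 0.722, 0.0, 0.001]
wrist_force: [0.2, -1.0, -0.1]
grip_width: 0.749
grip_force: 0.0
time: 18.77
ee_pos: [0.4453, -0.1154, 0.0186]
orientation: [0.692, 0.722, -0.0, -0.001]
wrist_force: [0.7, 1.0, 1.1]
grip_width: 0.75
grip_force: 0.0
time: 19.18
ee_pos: [0.4466, -0.1167, 0.0211]
orientation: [0.693, 0.721, 0.0, 0.001]
wrist_force: [-0.8, 2.3, 7.3]
grip_width: 0.487
grip_force: 60.9
time: 19.6
ee_pos: [0.4454, -0.1163, 0.1267]
orientation: [0.693, 0.721, -0.0, -0.0]
wrist_force: [0.3, -1.2, -1.3]
grip_width: 0.489
grip_force: 61.0
```

```bash
python3 -m creep '[[[13,31,3,0,0],[13,31,3,0,0],[13,31,3,0,0],[13,31,3,0,0],[13,31,3,0,0]]]'
python3 -m creep '[[[13,31,0,0,0],[13,31,0,0,0],[13,31,0,0,0],[13,31,0,0,0],[13,31,0,0,0]]]'
python3 -m creep '[[[13,31,0,0,0],[13,31,0,0,0],[13,31,0,0,0],[12,34,0,0,0],[0,0,0,0,0]]]'
python3 -m creep '[[[0,0,0,0,0],[0,0,0,0,0],[0,0,0,0,0],[0,0,0,0,0],[0,0,0,0,0]]]'
python3 - <<'E'
from h import *
d,R,t=cam("wrist"); im=np.ascontiguousarray(d["img"]); print(r.observe()["ee_pos"])
find("top",["oil","pusher","saw_red"],r.tip_of)
cv2.imwrite("pics/w9.png",im[:,:,::-1])
E
```

```text
time: 20.02
ee_pos: [0.5113, 0.0401, 0.1412]
orientation: [0.693, 0.721, 0.0, 0.001]
wrist_force: [0.6, -0.8, -1.1]
grip_width: 0.484
grip_force: 61.2
time: 20.43
ee_pos: [0.5762, 0.1952, 0.1409]
orientation: [0.693, 0.721, 0.0, 0.0]
wrist_force: [0.6, -1.9, -0.5]
grip_width: 0.488
grip_force: 61.2
time: 20.85
ee_pos: [0.6269, 0.3258, 0.1397]
orientation: [0.691, 0.723, 0.001, -0.0]
wrist_force: [-0.4, -0.7, -2.4]
grip_width: 0.489
grip_force: 61.2
time: 21.27
ee_pos: [0.627, 0.3196, 0.1404]
orientation: [0.693, 0.721, 0.0, 0.0]
wrist_force: [-0.4, -0.3, -0.4]
grip_width: 0.492
grip_force: 61.2
[0.62699532 0.31974005 0.14029597]
top pusher call 0.6 [644. -30.  71.] [377. 176.]
top saw_red call 0.79 [433. 120.  13.] [320. 260.]
```

View pics/w9.png

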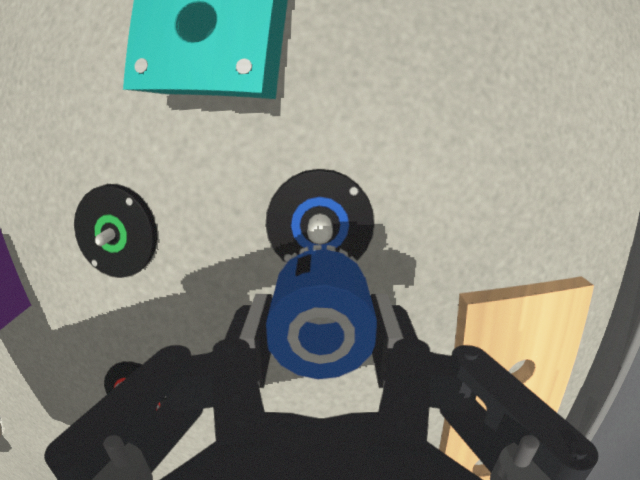

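The blue saw is held level. The blue foot spans x 266–374 with its top at y 169, and the blue ring is at (320,225). The green rest's ring is at (110,234) and its foot is at (116,230).

```bash
python3 - <<'E'
from h import *
d,R,t=cam("wrist")
for n,p in [("L",(266,221)),("R",(374,221)),("top",(320,169)),("ring L",(291,224)),("ring R",(349,224)),("ring top",(320,197)),("g L",(74,228)),("g R",(158,232)),("g top",(112,184)),("g bot",(120,277)),("ring g",(110,234))]: print(n,wray(d,R,t,p,.012))
E
```

```text
L [584.9 323.5  12. ]
R [667.3 326.7  12. ]
top [624.6 364.6  12. ]
ring L [604.2 321.8  12. ]
ring R [648.3 323.5  12. ]
ring top [625.4 343.5  12. ]
g L [405.6 312.3  12. ]
g R [494.1 311.4  12. ]
g top [453.4 351.6  12. ]
g bot [449.9 268.   12. ]
ring g [445.9 308.   12. ]
```

```bash
python3 -m creep '[[[-1,2,-15,0,0],[0,0,-20,0,0],[0,0,-20,0,0],[0,0,-15,0,0],[0,0,-15,0,0]]]'
python3 -m creep '[[[0,0,-10,0,0],[0,0,-8,0,0],[0,0,-2,0,0],[0,0,0,0,0],[0,0,0,0,0]]]'
python3 -m creep '[[[0,0,-1,0,0],[0,0,-1,0,0],[0,0,0,0,0],[0,0,0,0,0],[0,0,0,0,0]]]'
```

```text
time: 21.98
ee_pos: [0.6257, 0.3224, 0.0537]
orientation: [0.693, 0.721, -0.0, -0.0]
wrist_force: [0.4, -0.3, -0.8]
grip_width: 0.485
grip_force: 61.2
time: 22.4
ee_pos: [0.6263, 0.3226, 0.0357]
orientation: [0.693, 0.721, 0.001, 0.0]
wrist_force: [0.3, -1.1, -2.1]
grip_width: 0.487
grip_force: 61.2
time: 22.82
ee_pos: [0.6261, 0.3225, 0.0332]
orientation: [0.693, 0.721, 0.0, 0.0]
wrist_force: [0.2, -0.2, 1.0]
grip_width: 0.485
grip_force: 61.5
```

```bash
python3 -m creep '[[[0,0,0,0,0.5],[0,0,0,0,1],[0,0,0,0,1],[0,0,0,0,1],[0,0,10,0,1]]]'
python3 -m creep '[[[0,0,25,0,1],[0,0,30,0,1],[0,0,30,0,1],[0,0,25,0,1],[0,0,0,0,1]]]'
python3 -m creep '[[[-12,-36,0,0,1],[-12,-36,0,0,1],[-12,-36,0,0,1],[-12,-36,0,0,1],[-12,-36,0,0,1]]]'
python3 -m creep '[[[-12,-36,0,0,1],[-12,-36,0,0,1],[-12,-36,0,0,1],[-12,-36,0,0,1],[-12,-36,0,0,1]]]'
python3 -m creep '[[[-12,-36,0,0,1],[-12,-36,0,0,1],[-12,-36,0,0,1],[-12,-36,0,0,1],[-12,-36,0,0,1]]]'
python3 -m creep '[[[0,0,0,0,1],[0,0,0,0,1],[0,0,0,0,1],[0,0,0,0,1],[0,0,0,0,1]]]'
python3 - <<'E'
from h import *
find("top",["saw_blue"],r.tip_of);find("scene",["saw_blue"],r.tip_of)
d,R,t=cam("wrist"); im=np.ascontiguousarray(d["img"]); print(r.observe()["ee_pos"])
cv2.imwrite("pics/w10.png",im[:,:,::-1])
h=cv2.cvtColor(im,cv2.COLOR_RGB2HSV); m=cv2.inRange(h,np.array([55,120,40]),np.array([75,255,255]))
n,l,s,c=cv2.connectedComponentsWithStats(m); x,y,w,hh,a=s[1+np.argmax(s[1:,4])]; print(x,y,w,hh,a)
for p in [(x,y+hh-w/2),(x+w,y+hh-w/2),(x+w/2,y+hh)]: print(wray(d,R,t,p,.044))
E
```

```text
time: 23.23
ee_pos: [0.6249, 0.3221, 0.0411]
orientation: [0.693, 0.721, -0.002, -0.001]
wrist_force: [-0.6, -0.1, 0.2]
grip_width: 0.997
grip_force: 0.0
time: 23.65
ee_pos: [0.6278, 0.3232, 0.1603]
orientation: [0.693, 0.721, 0.005, 0.003]
wrist_force: [0.8, -0.4, 0.9]
grip_width: 0.999
grip_force: 0.0
time: 24.07
ee_pos: [0.565, 0.141, 0.1533]
orientation: [0.693, 0.721, 0.0, 0.0]
wrist_force: [0.9, 0.6, 0.8]
grip_width: 1.0
grip_force: 0.0
time: 24.48
ee_pos: [0.505, -0.039, 0.1534]
orientation: [0.693, 0.721, 0.0, 0.0]
wrist_force: [0.5, -0.4, 0.3]
grip_width: 0.998
grip_force: 0.0
time: 24.9
ee_pos: [0.445, -0.2192, 0.1534]
orientation: [0.693, 0.721, 0.0, 0.0]
wrist_force: [-0.0, 0.3, -0.8]
grip_width: 1.0
grip_force: 0.0
time: 25.32
ee_pos: [0.4463, -0.2165, 0.1529]
orientation: [0.692, 0.722, 0.0, 0.0]
wrist_force: [-0.0, -0.3, 0.5]
grip_width: 0.998
grip_force: 0.0
top saw_blue call 0.5 [626. 324.  13.] [242. 189.]
scene saw_blue call 0.84 [629. 325.  13.] [463. 297.]
[ 0.44607014 -0.21714043  0.15281274]
298 271 42 56 1284
[ 430.9 -275.3   44. ]
[ 463.2 -274.    44. ]
[ 447.8 -293.7   44. ]
```

View pics/w10.png

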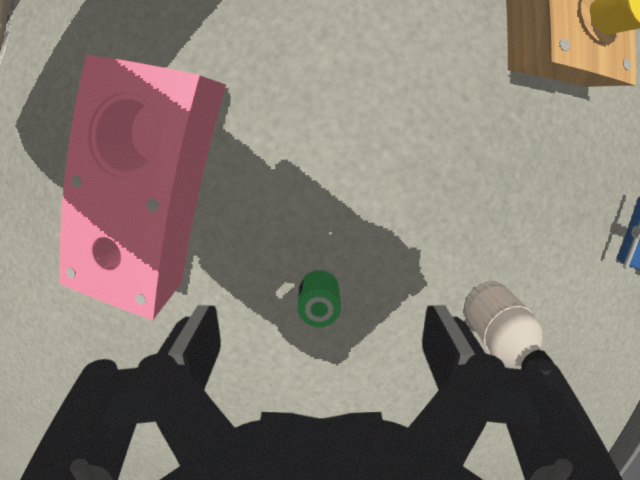

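The blue saw stands at (627,324,13), on its rest. The green saw is at wrist (320,307), i.e. (447.3,-276.5), 32 mm wide, which fits. Grasping it.

```bash
python3 -m creep '[[[1,-29,0,0,0.65],[0,-30,0,0,0.65],[0,0,-18,0,0.65],[0,0,-24,0,0.65],[0,0,-24,0,0.65]]]' 60
python3 -m creep '[[[0,0,-24,0,0.65],[0,0,-22,0,0.65],[0,0,-15,0,0.65],[0,0,-7,0,0.65],[0,0,0,0,0.65]]]'
python3 -m creep '[[[0,0,0,0,0.3],[0,0,0,0,0],[0,0,0,0,0],[0,0,0,0,0],[0,0,0,0,0]]]'
python3 -m creep '[[[0,0,0,0,0],[0,0,10,0,0],[0,0,25,0,0],[0,0,35,0,0],[0,0,35,0,0]]]'
```

```text
time: 25.98
ee_pos: [0.447, -0.277, 0.0862]
orientation: [0.693, 0.721, -0.0, 0.001]
wrist_force: [0.4, -0.2, -0.1]
grip_width: 0.65
grip_force: 0.0
time: 26.4
ee_pos: [0.4465, -0.276, 0.0176]
orientation: [0.693, 0.721, 0.0, -0.001]
wrist_force: [0.9, 0.8, 1.0]
grip_width: 0.653
grip_force: 0.0
time: 26.82
ee_pos: [0.4476, -0.2771, 0.0202]
orientation: [0.693, 0.721, 0.0, 0.001]
wrist_force: [-1.0, 1.6, 7.1]
grip_width: 0.377
grip_force: 59.9
time: 27.23
ee_pos: [0.4464, -0.2761, 0.1255]
orientation: [0.693, 0.721, -0.0, -0.001]
wrist_force: [0.4, 0.5, 0.4]
grip_width: 0.372
grip_force: 59.6
```

```bash
python3 -m creep '[[[0,36,2,0,0],[0,36,2,0,0],[0,36,2,0,0],[0,36,2,0,0],[0,36,2,0,0]]]'
python3 -m creep '[[[0,36,0,0,0],[0,36,0,0,0],[0,36,0,0,0],[0,36,0,0,0],[0,36,0,0,0]]]'
python3 -m creep '[[[0,36,0,0,0],[0,36,0,0,0],[0,36,0,0,0],[0,36,0,0,0],[0,36,0,0,0]]]'
python3 -m creep '[[[0,30,0,0,0],[0,10,0,0,0],[0,3,0,0,0],[0,0,0,0,0],[0,0,0,0,0]]]'
python3 -m creep '[[[0,0,0,0,0],[0,0,0,0,0],[0,0,0,0,0],[0,0,0,0,0],[0,0,0,0,0]]]'
python3 - <<'E'
from h import *
d,R,t=cam("wrist"); im=np.ascontiguousarray(d["img"]); print(r.observe()["ee_pos"])
cv2.imwrite("pics/w11.png",im[:,:,::-1])
E
```

```text
time: 27.65
ee_pos: [0.4465, -0.0949, 0.1348]
orientation: [0.693, 0.721, 0.0, 0.0]
wrist_force: [0.4, 0.5, -0.3]
grip_width: 0.375
grip_force: 59.6
time: 28.07
ee_pos: [0.4465, 0.0852, 0.1347]
orientation: [0.693, 0.721, 0.0, 0.0]
wrist_force: [0.6, 0.0, -0.4]
grip_width: 0.373
grip_force: 59.6
time: 28.48
ee_pos: [0.4465, 0.2653, 0.1347]
orientation: [0.693, 0.721, 0.0, 0.0]
wrist_force: [1.0, 0.1, -0.7]
grip_width: 0.371
grip_force: 59.6
time: 28.9
ee_pos: [0.447, 0.3054, 0.134]
orientation: [0.693, 0.721, -0.0, 0.0]
wrist_force: [0.1, -0.6, -0.3]
grip_width: 0.374
grip_force: 59.6
time: 29.32
ee_pos: [0.447, 0.3062, 0.1338]
orientation: [0.693, 0.721, -0.0, 0.0]
wrist_force: [-0.7, -0.2, -1.0]
grip_width: 0.377
grip_force: 59.6
[0.44695791 0.30627191 0.13382998]
```

View pics/w11.png

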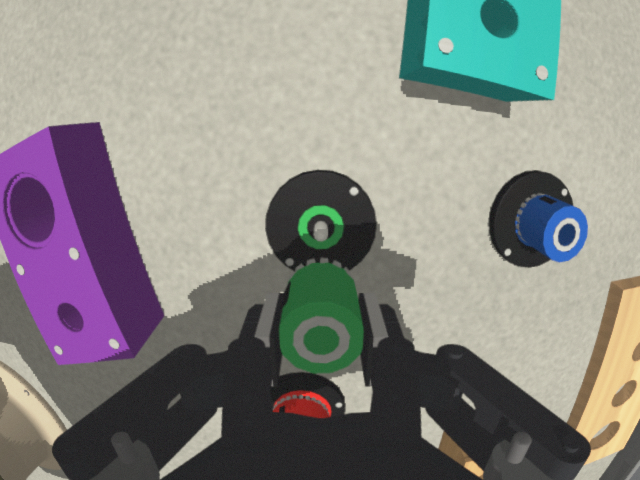

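The green saw is held level. The green foot spans x 265–377 with its top at y 169 and the ring at (321,228). The blue saw sits level on its foot at (545,225).

```bash
python3 - <<'E'
from h import *
d,R,t=cam("wrist")
for n,p in [("L",(265,221)),("R",(377,221)),("top",(321,169)),("ring L",(297,227)),("ring R",(344,227)),("ring top",(321,205))]: print(n,wray(d,R,t,p,.012))
E
```

```text
L [405.1 311.2  12. ]
R [488.6 314.4  12. ]
top [445.4 351.4  12. ]
ring L [429.2 307.4  12. ]
ring R [464.2 308.7  12. ]
ring top [446.4 324.8  12. ]
```

```bash
python3 -m creep '[[[0,2,-15,0,0],[0,0,-20,0,0],[0,0,-20,0,0],[0,0,-15,0,0],[0,0,-12,0,0]]]'
python3 -m creep '[[[0,0,-9,0,0],[0,0,-6,0,0],[0,0,-2,0,0],[0,0,0,0,0],[0,0,0,0,0]]]'
python3 -m creep '[[[0,0,-1,0,0],[0,0,-1,0,0],[0,0,0,0,0],[0,0,0,0,0],[0,0,0,0,0]]]'
python3 -m creep '[[[0,0,0,0,0.5],[0,0,0,0,1],[0,0,0,0,1],[0,0,0,0,1],[0,0,0,0,1]]]'
python3 -m creep '[[[0,0,20,0,1],[0,0,30,0,1],[0,0,30,0,1],[0,0,30,0,1],[0,0,30,0,1]]]'
python3 -m creep '[[[-10,-20,10,0,1],[-10,-20,0,0,1],[-10,-20,0,0,1],[0,-20,0,0,1],[0,0,0,0,1]]]'
python3 - <<'E'
from h import *
n=["saw_red","saw_blue","saw_green","pusher","oil"]
d=find("top",n,r.tip_of);e=find("scene",n,r.tip_of)
a=cv2.resize(e["img"][220:420,90:490],(800,400),interpolation=cv2.INTER_CUBIC)
b=cv2.resize(d["img"][150:280,210:500],(446,200),interpolation=cv2.INTER_CUBIC)
o=np.zeros((600,800,3),np.uint8);o[:400]=a;o[400:,:446]=b
cv2.imwrite("pics/fin.png",o[:,:,::-1])
E
```

```text
time: 29.83
ee_pos: [0.4464, 0.3083, 0.0504]
orientation: [0.693, 0.721, -0.001, -0.0]
wrist_force: [-0.5, 0.1, -0.0]
grip_width: 0.374
grip_force: 59.6
time: 30.25
ee_pos: [0.4472, 0.3086, 0.0353]
orientation: [0.693, 0.721, 0.0, 0.0]
wrist_force: [-0.8, 0.3, -0.3]
grip_width: 0.374
grip_force: 59.6
time: 30.67
ee_pos: [0.4469, 0.3085, 0.0329]
orientation: [0.693, 0.721, 0.0, 0.0]
wrist_force: [-0.0, 0.7, 0.2]
grip_width: 0.375
grip_force: 59.6
time: 31.08
ee_pos: [0.4469, 0.3085, 0.0328]
orientation: [0.693, 0.721, 0.0, 0.0]
wrist_force: [-0.4, -0.3, -0.4]
grip_width: 1.0
grip_force: 0.0
time: 31.5
ee_pos: [0.4467, 0.3084, 0.1743]
orientation: [0.693, 0.721, -0.0, 0.0]
wrist_force: [0.8, -0.8, -0.7]
grip_width: 1.001
grip_force: 0.0
time: 31.92
ee_pos: [0.4166, 0.2263, 0.1831]
orientation: [0.693, 0.721, -0.0, 0.0]
wrist_force: [-0.4, 0.5, -0.2]
grip_width: 0.995
grip_force: 0.0
top saw_red call 0.83 [435. 119.  15.] [320. 259.]
top saw_blue call 0.52 [627. 327.  13.] [241. 189.]
top pusher call 0.54 [622. 323.  -0.] [244. 192.]
top pusher call 0.51 [643. -29.  67.] [376. 176.]
top oil call 0.84 [ 609. -291.   -3.] [470. 192.]
scene saw_red call 0.62 [436. 115.  12.] [328. 269.]
scene saw_blue call 0.86 [626. 322.  15.] [461. 296.]
scene saw_green call 0.7 [449. 310.  11.] [407. 252.]
scene pusher call 0.8 [643. -35.  71.] [302. 331.]
```

View pics/fin.png

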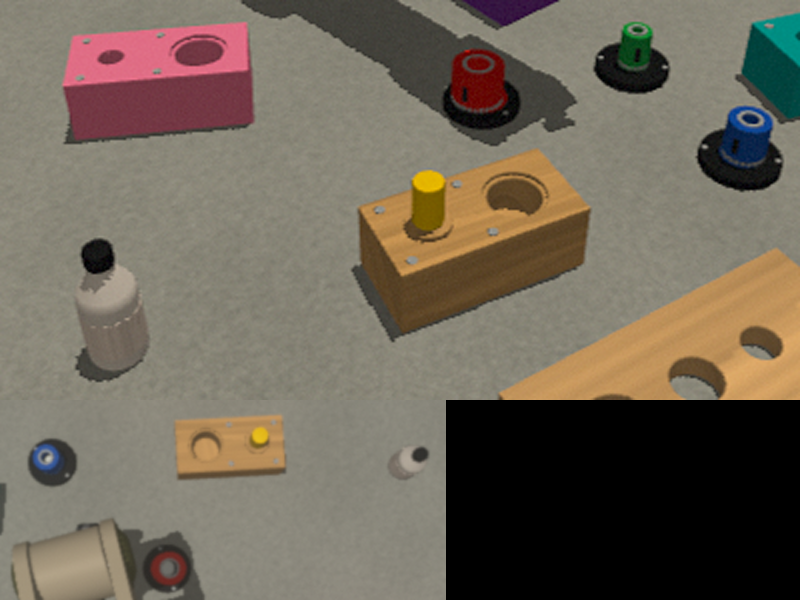

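All three saws stand level on their own rests (crop: red 480,85; green 636,45; blue 748,135). The pusher hangs upright (428,205), the core is down in the well (515,195) and the oil bottle hasn't moved. Handing in.

```bash
python3 -c "
from bench import r
print(r.finish_job())"
```

```text
the job is handed in; nothing more can be done
None
```

I handed the job in, but it returned no verdict. In the last pictures the core is in the well, the pusher hangs upright in its hole, all three saws stand on their own rests, and the oil bottle is where it was.

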